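# Roll a lino block through the table-top etching press

### The arm

A 6-joint arm with a two-finger parallel gripper is mounted at the origin on the work surface. World frame = base frame: x ahead of the robot, y to its left, z up, the work surface at z = 0. Lengths are in m, angles in rad, forces in N, time in s.
With the tool pointing down it reaches from about 0.375 to 0.975 m from the base axis. Payload 3.8 kg.
Tool frame: the origin (TCP) lies on the centre line of the jaws, within the pads' length; the fingertips stand 14 mm ahead of it and the grasp point (between the pads) lies 5 mm behind it (bot.finger_overhang is the distance from the TCP to the fingertips, in m); y points along the fingers, x is the direction in which the jaws open and shut, and the axes are right-handed (so a half turn about y gives the same grasp; the last joint's range is limited). The gripper opens to 85 mm and grips with 20 to 120 N. Pads are 22 mm wide; open, the fingers measure 114 mm over their backs; the gripper's body (76 mm by 85 mm) begins 54 mm behind the grasp point. The pads swing forward as they close: fully open they stand 13 mm farther back than shut.
Start: joints at [1.25, 0.264, 1.604, -0, 1.274, -0.037], TCP at [0.189, 0.648, 0.245] pointing down, gripper open.
Joint ranges: [-2.63, 2.63], [-0.94, 2.18], [0.31, 2.57], [-1.31, 4.45], [0, 2.66], [-2.55, 2.55]. Speed limits (rad/s): [2.57, 2.57, 3.14, 3.14, 3.14, 3.14].

### API

Orientations are given as a rotation vector (axis times angle).
In Python, from workcell import readout, read_camera, bot, spotter gives the robot as it stands.
- The arm moves only by the tool jog_arm, never from a script. Its argument "increments" is a list of rows, each a list of 7 numbers: the shift along the tool's x, y, z in m, then the turn, a rotation vector about the tool's x, y, z in rad, then the opening, from 0 (shut) to 1 (fully open). A call has 1 to 10 rows; each row shifts and turns the pose as measured when the row begins, along the tool's axes as they then stand; what a row does not reach is not made up. A row lasts 1/8 s, in which the tool goes at most 62.5 mm and 10.7 degrees, less where a joint would pass 70% of its speed; a pose out of reach is approached as far as the arm can. A call with a gripper value outside its range is refused whole. The fingers move at their own pace and stop on an object; "force" is the grip in N (left out, the last holds). Time passes only in rows, so rows that do not move let the fingers close. It gives the time, the measured TCP pose, the force and the opening at its end, in the units of the state.
- readout.read_state(): the state, without advancing time (a new reading comes with each control period).
- read_camera(name): name is "side" or "top" or "wrist"; returns a dict with "img" (400x640x3 uint8, blue, green, red), "range_z" (400x640 float32, m along the optical axis (not along the pixel's ray), 0 where there is no reading), "fx", "fy", "cx", "cy" (pixels), "world_from_camera" (4x4, takes a point from camera to world coordinates). Camera axes: x right, y down, z forward; pixel columns grow to the right and rows downward; lengths in m; the calibration is good to about 2 mm. A picture is of the moment at which its call begins.
- bot.finish_job(): hands the job in, once; it reports no verdict.
Trained networks look in a picture, given as the dict that the camera call returned (one of the last four; its "shot" number tells which), for a name from the list of things; names that differ only in an ending like _2 or _b are one class to them, and where a whole thing is asked for, a point or a joint stands for the part that bears it (a point fixed in the world has none). Each returns a list of dicts, best first, with "p" (0 to 1); they miss things now and then, are a little off and sometimes report something else, mostly with a low value. They report only what shows in the picture. A call takes as long as a camera call.
- spotter.masks_of(picture, thing): "mask" (400x640 bool, what is visible of it) and "location" ([column, row] in pixels, amid what is visible of it).
- spotter.spot_point(picture, thing): "location" ([column, row] in pixels: a listed point, or the origin of a listed thing).
The state is a dict: "time": time; "q": joint angles; "joint_vel": joint speeds; "joint_torque": joint torques, N m; "tool_pos": TCP position; "tcp_rot": TCP orientation; "wrist_force": force on the tool from outside, world axes, zero at the start; "torque": the same for the moment, N m; "width": opening from 0.0 (shut) to 1.0 (fully open).
Only numpy, scipy, OpenCV 4.12 (cv2) and the standard library are available. Lean on these libraries where they do the work, as an engineer would, in place of code of your own. Each camera call takes 0.05 s, during which the arm holds its last target. There are 200 camera calls.

### The job

Roll the wooden printing block through the etching press: push the spokes of the star wheel round with a fingertip, one spoke after the other, their tops coming towards you, so that the bed carries the block under the roller and out on the far side, clear of the roller so that it could be lifted straight up. Stop there, before the bed runs up against its end stop, and take the finger away. Turn only the wheel: keep off the bed and the block, lift nothing, and leave the other things on the table where they are.

Things in the scene. Friction and masses are not known exactly. Their poses are not given: they have to be found in the camera images.
- press: fixed cast-iron etching press: two upright cheeks (100 wide in x, outer faces at y = +-140, base feet 270 long, pressure screws up to 253 above the table) with two steel rollers between them. Origin: on the table, midway between the cheeks, below both roller axes. Its x axis is the bed's travel and points from the robot's side to the far side; z up; the rollers lie along y.
- roller_mid (a point): middle of the upper roller, on its axis, 153 above the table; axes as the press. The roller (diameter 72, 228 long) is on one shaft with the star wheel; the block just passes under it.
- bed: flat aluminium bed, 355 x 205 x 8, sliding between the rollers, with a card on it and a steel stop strip across each end. Origin: on top of the card, 94 above the table, at the start straight above the press's origin; its x in the press's frame is the bed's travel. The near strip meets the cheeks (the end stop) at a travel of 190. It runs stiffly and stays where it is left.
- wheel_hub (a point): centre of the star wheel, 153 above the table. Its five spokes, 72 degrees apart, lie in an upright plane on the press's +y side, 190 from its middle and 50 outside the cheek. Each is a straight round bar from the hub (diameter 66) with a round grip of diameter 22 from radius 70 to its rounded end at radius 135; the highest reaches at most 288 above the table.
- star_wheel (a joint): turn of the wheel, rad. At 0 and every 1.2566 from it a spoke stands straight up; at +a it leans by a to the robot's side (press -x). Grows as the spoke tops come to the robot's side; the bed then travels 36 mm to the far side per rad. Starts within half a spacing of 0. Takes about 6 to 8 N at a grip; stays where it is left, does not run on.
- block: printing block, a wooden board faced with lino, lying loose, face down on the bed's card: 70 along the travel, 130 across, 22 high, 0.2 kg, square within 3 degrees. Origin: centre of its underside. It starts on the robot's side, its centre 45 to 75 before the roller axis; it is clear of the roller when its centre is 71 or more beyond the axis (rear edge beyond the roller's radius).
- ink_tin: round steel ink tin, diameter 84, height 45; origin at the centre of its underside. Bystander.
- brush_jar: glass jar with paint brushes standing in it, diameter 84, brush tips up to about 250 above the table; origin at the centre of its underside. Bystander.
- spare_block: spare plywood lino block lying face up on the table, 100 x 75 x 22; origin at the centre of its underside. Bystander.
- solvent: amber glass bottle, diameter 72, height 190; origin at the centre of its underside. Bystander.
- varnish_jar: glass jar with a steel lid, diameter 68, height 85; origin at the centre of its underside. Bystander.
- brayer: hand ink roller with a wooden handle, about 180 long, 43 high, lying on the stone inking slab; origin between roller and handle, on the slab. Bystander.
- ink_knife: flat ink knife, about 200 long, lying on the slab; origin at its middle, on the slab. Bystander.

How it is judged:
On the way:
1. the block is under the roller while a finger pushes on a spoke (x of block in the frame of press between -0.035 and 0.035 m and contact force between the fingers and star_wheel above 0.5 N), for 0.1 s.
At the end, for the whole second after the job is handed in: The block lies flat on the bed, at rest, its centre at least 68 mm beyond the roller axis on the far side, and the bed has travelled less than 183 mm (its end stop is at 190 mm) (x of block in the frame of press above 0.068 m and x of bed in the frame of press below 0.183 m and z of block in the frame of bed between -0.004 and 0.004 m and angle between block's own z axis and vertical below 0.05 rad and linear speed of bed below 0.005 m/s and linear speed of block below 0.01 m/s); the robot touches nothing.
It fails at once if the bed runs up against its end stop (travel over 187 mm) (x of bed in the frame of press above 0.187 m).
It fails at once if the robot pushes on the bed (contact force between any of the fingers, the arm and bed above 1 N).
It fails at once if the robot pushes on the block (contact force between any of the fingers, the arm and block above 0.5 N).
It fails at once if the block is lifted off the bed (z of block in the frame of bed above 0.006 m).
It fails at once if one of the other things on the table is pushed or carried more than 15 mm (distance of any of ink_tin, brush_jar, spare_block, solvent, varnish_jar, brayer, ink_knife from where it was at the start of the episode above 0.015 m).
It also fails if it takes over 67 s, if anything falls off the work surface, if the arm or the gripper's body presses on something with over 40 N, if the wrist force passes 120 N, or if a joint passes its speed limit or range.

## Working session

There is one attempt and no reset: what is moved stays moved. The work goes in short steps, Python scripts to look and compute and a tool call to move; the robot and the scene stay as the last step left them, time stands still between calls to the robot, and variables do not carry over. Pictures are saved under pics/ and viewed, about 8 in all and at most 12, crops included, and the job is handed in when it is done.

Besides the shell and the picture viewer there is one more tool, called after "Call:" as name(argument=value, ...) on one line, values as JSON. jog_arm: Moves the arm, as the interface text tells. Its arguments: {"type":"object","properties":{"increments":{"type":"array"},"force":{"type":"number"}},"required":["increments"]}

```bash
mkdir -p pics; cat > h.py <<'E'
import numpy as np,cv2
from workcell import readout, read_camera, bot, spotter
def proj(p,w):
    c=np.linalg.inv(p["world_from_camera"])@np.append(w,1);return [p["fx"]*c[0]/c[2]+p["cx"],p["fy"]*c[1]/c[2]+p["cy"]]
def at_z(p,uv,z):
    T=np.array(p["world_from_camera"]);d=T[:3,:3]@np.array([(uv[0]-p["cx"])/p["fx"],(uv[1]-p["cy"])/p["fy"],1]);return T[:3,3]+d*(z-T[2,3])/d[2]
def cloud(p):
    v,u=np.mgrid[:400,:640];z=p["range_z"];T=np.array(p["world_from_camera"])
    P=np.stack([(u-p["cx"])/p["fx"]*z,(v-p["cy"])/p["fy"]*z,z],-1)@T[:3,:3].T+T[:3,3];P[z==0]=np.nan;return P
E
python3 - <<'E'
from h import *
s=readout.read_state();print(s["tool_pos"],s["tcp_rot"],s["time"])
ims=[]
for n in ["side","top"]:
    p=read_camera(n);C=cloud(p);ims.append(p["img"]);print(n,np.round(p["world_from_camera"],2).tolist())
    for t,z in [("press",0),("roller_mid",.153),("wheel_hub",.153),("bed",.094),("block",.094)]:
        for r in spotter.spot_point(p,t)[:1]: print(n,t,np.round(r["location"]),round(r["p"],2),np.round(at_z(p,r["location"],z),3))
    for t in ["block","star_wheel","brush_jar","solvent"]:
        for r in spotter.masks_of(p,t)[:1]:
            m=r["mask"];q=C[m];print(n,t,m.sum(),round(r["p"],2),np.round(np.nanpercentile(q,[2,50,98],axis=0),3).tolist())
cv2.imwrite("pics/a.png",cv2.resize(np.vstack(ims),(640,800))[:, :] if 0 else ims[0]);cv2.imwrite("pics/b.png",ims[1])
E
```

```text
[0.18877838 0.64733353 0.24396293] [-1.33149471 -0.99628503  0.99934148] 0.0
side [[0.48, -0.55, 0.68, -0.38], [-0.88, -0.29, 0.38, -0.59], [-0.02, -0.78, -0.62, 0.98], [0.0, 0.0, 0.0, 1.0]]
side press [344. 227.] 0.8 [ 0.597 -0.133  0.   ]
side roller_mid [343. 191.] 0.89 [ 0.587 -0.132  0.153]
side wheel_hub [288. 174.] 0.61 [0.583 0.058 0.153]
side bed [342. 204.] 0.7 [ 0.594 -0.125  0.094]
side block [338. 217.] 0.76 [ 0.536 -0.14   0.094]
side block 938 0.82 [[0.501, -0.194, 0.093], [0.527, -0.135, 0.114], [0.572, -0.068, 0.119]]
side star_wheel 2279 0.56 [[0.474, -0.232, 0.06], [0.568, -0.053, 0.172], [0.693, 0.076, 0.27]]
side brush_jar 1493 0.88 [[0.494, 0.169, -0.0], [0.516, 0.194, 0.108], [0.58, 0.265, 0.225]]
side solvent 967 0.59 [[0.486, 0.404, 0.001], [0.509, 0.424, 0.092], [0.643, 0.602, 0.189]]
top [[0.01, -0.99, 0.15, 0.37], [-1.0, -0.0, 0.01, -0.09], [-0.01, -0.15, -0.99, 1.31], [0.0, 0.0, 0.0, 1.0]]
top press [329. 190.] 0.79 [ 0.602 -0.13   0.   ]
top roller_mid [328. 183.] 0.68 [ 0.596 -0.122  0.153]
top wheel_hub [265. 188.] 0.61 [0.582 0.072 0.153]
top block [160. 210.] 0.73 [0.518 0.414 0.094]
top block 851 0.69 [[0.502, -0.189, 0.109], [0.534, -0.129, 0.117], [0.566, -0.066, 0.122]]
top star_wheel 2176 0.58 [[0.478, -0.231, 0.079], [0.593, -0.046, 0.186], [0.692, 0.078, 0.28]]
top brush_jar 739 0.73 [[0.489, 0.405, 0.01], [0.518, 0.423, 0.125], [0.553, 0.456, 0.194]]
top solvent 745 0.89 [[0.489, 0.405, 0.01], [0.518, 0.423, 0.125], [0.553, 0.458, 0.194]]
```

View pics/a.png

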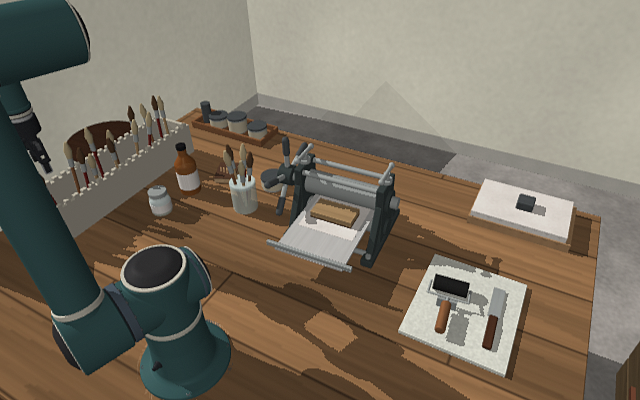

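View pics/b.png

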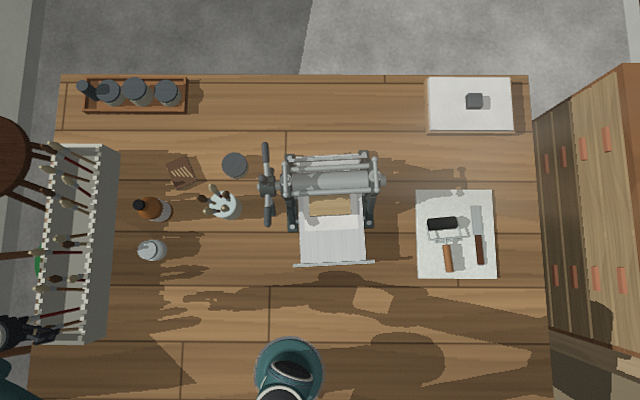

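Both views show the press at about (0.597, -0.13), with the star wheel on its left near y = 0.06 (top view column 266, rows 145–225). The block lies before the roller and the brush jar is at about (0.52, 0.2). Next I'll fit the wheel plane and angle from the depth data.

```bash
cat > fit.py <<'E'
from h import *
from scipy.optimize import least_squares
from scipy.spatial.transform import Rotation as R
def wheel(P,x0,fixed=None,zmin=.17):
    # x0=[hubx,huby,yaw,angle]
    def dist(x,P):
        c,s=np.cos(x[2]),np.sin(x[2]);d=P-[x[0],x[1],.153]
        l=np.stack([c*d[:,0]+s*d[:,1],-s*d[:,0]+c*d[:,1],d[:,2]],1);D=[]
        for k in range(5):
            a=x[3]+k*2*np.pi/5;e=np.array([-np.sin(a),0,np.cos(a)])
            t=np.clip(l@e,.07,.124);D.append(np.linalg.norm(l-t[:,None]*e,axis=1)-.011)
        return np.min(np.abs(np.array(D)),0)
    best=None
    for a in np.arange(-.6,.61,.1):
        x=np.array(x0,float);x[3]=a
        Q=P[(np.abs((P-[x0[0],x0[1],.153])[:,1])<.03)]
        r=np.linalg.norm(Q-[x0[0],x0[1],.153],axis=1);Q=Q[(r>.07)&(r<.15)]
        f=least_squares(lambda y:np.r_[np.minimum(dist(y,Q),.02),1.5*(y[:3]-x0[:3])*([1,1,.3] if fixed is None else [99,99,99])],x,loss="soft_l1",f_scale=.003)
        if best is None or f.cost<best[0]: best=(f.cost,f.x,len(Q),np.median(dist(f.x,Q)))
    return best
E
python3 - <<'E'
from fit import *
s=readout.read_state();M=R.from_rotvec(s["tcp_rot"]).as_matrix();print(np.round(M,3).tolist())
Ps=[]
for n in ["side","top"]:
    p=read_camera(n);C=cloud(p).reshape(-1,3);C=C[~np.isnan(C[:,0])]
    near=C[np.linalg.norm(C-[.585,.062,.153],axis=1)<.17];Ps.append(near)
    print(n,wheel(near,[.585,.062,.06,0]))
    b=C[(abs(C[:,2]-.093)<.006)&(abs(C[:,0]-.48)<.1)&(abs(C[:,1]+.13)<.13)]
    r=cv2.minAreaRect(b[:,:2].astype(np.float32)*1000);print("bed",r)
    b=C[(abs(C[:,2]-.117)<.006)&(abs(C[:,0]-.53)<.06)&(abs(C[:,1]+.13)<.09)]
    print("blk",cv2.minAreaRect(b[:,:2].astype(np.float32)*1000),len(b))
    # roller top
    b=C[(abs(C[:,2]-.186)<.006)&(abs(C[:,0]-.59)<.05)&(abs(C[:,1]+.13)<.1)]
    if len(b)>20: print("roller line",np.polyfit(b[:,1],b[:,0],1),b.mean(0),len(b))
print(wheel(np.vstack(Ps),[.585,.062,.06,0]))
E
```

```text
[[0.28, 0.0, -0.96], [0.96, 0.0, 0.28], [0.0, -1.0, 0.0]]
side (np.float64(0.0008899158958763138), array([0.58752979, 0.06292657, 0.05504939, 0.00261295]), 461, np.float64(0.0013402928456415358))
bed ((479.5968933105469, -129.9049530029297), (258.760986328125, 199.21371459960938), 89.97702026367188)
blk ((539.2074584960938, -128.23263549804688), (77.09748840332031, 131.70260620117188), 2.8327715396881104) 708
roller line [-0.06666482  0.58887202] [ 0.59767206 -0.13200413  0.18573292] 268
top (np.float64(0.00134131120771601), array([0.58636722, 0.06298971, 0.05608688, 0.00185019]), 490, np.float64(0.00100054971190075))
bed ((478.59820556640625, -130.88441467285156), (194.13180541992188, 258.18914794921875), 0.31307104229927063)
blk ((534.7597045898438, -127.73473358154297), (64.62403869628906, 129.90420532226562), 2.8233275413513184) 827
roller line [-0.05585611  0.58965417] [ 0.59685987 -0.12900465  0.18688801] 986
(np.float64(0.0022522445597300835), array([0.58699971, 0.06298982, 0.0555325 , 0.00218384]), 951, np.float64(0.0011254899783976879))
```

Call:
jog_arm(increments=[[0,-0.024,0,0,0.176,0,0],[0,-0.024,0,0,0.176,0,0],[0,-0.024,0,0,0.176,0,0],[0,-0.024,0,0,0.176,0,0],[0,-0.024,0,0,0.176,0,0],[0,-0.024,0,0,0.176,0,0],[0,-0.024,0,0,0.176,0,0]], force=60)

```text
time: 1.98
tool_pos: [0.1886, 0.6467, 0.4143]
tcp_rot: [-1.578, -0.01, 0.013]
wrist_force: [0.5, 0.3, -0.1]
width: 0.001
```

```bash
cat > go.py <<'E'
import sys
from fit import *
def go(px,pz,py=0,hub=(.587,.063),yaw=.056):
    s=readout.read_state();M=R.from_rotvec(s["tcp_rot"]).as_matrix()
    W=np.array([[-0,0,0]])
    c,n=np.cos(yaw),np.sin(yaw);T=np.array([hub[0]+c*px-n*py,hub[1]+n*px+c*py,pz])
    Rt=np.array([[c,0,-n],[n,0,c],[0,-1,0]])
    print("t",s["time"],"pos",np.round(s["tool_pos"],4),"d_tool",np.round(M.T@(T-s["tool_pos"]),4),"rot_tool",np.round(R.from_matrix(M.T@Rt).as_rotvec(),3),"F",np.round(s["wrist_force"],1),"w",s["width"])
if __name__=="__main__": go(*map(float,sys.argv[1:]))
E
python3 go.py .05 .40; python3 -c "from workcell import bot;print(bot.finger_overhang)"
```

```text
t 1.975 pos [0.1886 0.6467 0.4143] d_tool [ 0.4398  0.0172 -0.5873] rot_tool [ 0.007 -0.041 -0.003] F [ 0.5  0.3 -0.1] w 0.0006126991454913125
0.014
```

Call:
jog_arm(increments=[[0.0366,0,-0.049,0,-0.02,0,0],[0.0366,0,-0.049,0,-0.02,0,0],[0.0366,0,-0.049,0,0,0,0],[0.0366,0,-0.049,0,0,0,0],[0.0366,0,-0.049,0,0,0,0],[0.0366,0,-0.049,0,0,0,0],[0.0366,0,-0.049,0,0,0,0],[0.0366,0,-0.049,0,0,0,0],[0.0366,0,-0.049,0,0,0,0],[0.0366,0,-0.049,0,0,0,0]])

```text
time: 3.22
tool_pos: [0.5856, 0.1692, 0.4198]
tcp_rot: [-1.568, -0.054, 0.045]
wrist_force: [0.4, 1.0, 0.3]
width: 0.002
```

```bash
python3 go.py .05 .40
```

```text
t 3.225 pos [0.5856 0.1692 0.4198] d_tool [ 0.0445  0.0198 -0.1065] rot_tool [-0.002  0.007  0.005] F [0.4 1.  0.3] w 0.002252664031008752
```

Call:
jog_arm(increments=[[0.022,0,-0.053,0,0.003,0,0],[0.022,0.02,-0.053,0,0.003,0,0],[0,0,0,0,0,0,0]])

```text
time: 3.6
tool_pos: [0.6396, 0.0589, 0.3984]
tcp_rot: [-1.569, -0.044, 0.036]
wrist_force: [-0.5, 0.4, 0.2]
width: -0.001
```

```bash
cat > look.py <<'E'
import sys
from fit import *
v=sys.argv[1]
Ps=[]
for n in ["side","top"]:
    p=read_camera(n);C=cloud(p).reshape(-1,3);C=C[~np.isnan(C[:,0])]
    tp=readout.read_state()["tool_pos"]
    near=C[(np.linalg.norm(C-[.587,.063,.153],axis=1)<.17)]
    near=near[~((np.linalg.norm(near[:,:2]-tp[:2],axis=1)<.03)&(near[:,2]>tp[2]-.02))]
    Ps.append(near)
    c,s=np.cos(.056),np.sin(.056);l=(C-[.5976,-.1267,0])@np.array([[c,-s,0],[s,c,0],[0,0,1]])
    b=l[(abs(l[:,2]-.117)<.006)&(abs(l[:,0])<.16)&(abs(l[:,1])<.06)]
    b=b[(abs(b[:,0])>.02)]
    if len(b): print(n,"block-height pts x",np.round(np.percentile(b[:,0],[1,50,99]),4),len(b))
    g=l[(abs(l[:,1])<.09)&(l[:,2]>.085)&(l[:,2]<.115)]
    print(n,"bed pts x range",np.round(np.percentile(g[:,0],[.2,99.8]),4))
    if v!="-": cv2.imwrite(f"pics/{v}_{n}.png",p["img"])
print("wheel",wheel(np.vstack(Ps),[.587,.063,.056,0],1))
E
python3 look.py - ; python3 go.py .05 .26
```

```text
side block-height pts x [-0.0962 -0.0622 -0.0248] 641
side bed pts x range [-0.2523  1.8157]
top block-height pts x [-0.0943 -0.0627  0.0876] 771
top bed pts x range [-0.2499  0.104 ]
wheel (np.float64(0.0018650461061562992), array([5.86999804e-01, 6.30011016e-02, 5.59999423e-02, 4.17178386e-05]), 905, np.float64(0.001150489495491635))
t 3.7 pos [0.6392 0.0624 0.4014] d_tool [-0.0034  0.1414  0.0031] rot_tool [-0.003 -0.001  0.009] F [-0.8  0.2  0.2] w 1.1299134678444608e-05
```

Call:
jog_arm(increments=[[0,0.05,0.002,0,0,0.004,0],[0,0.05,0,0,0,0,0],[0,0.044,0,0,0,0,0],[0,0,0,0,0,0,0]])

```text
time: 4.2
tool_pos: [0.6407, 0.0725, 0.2609]
tcp_rot: [-1.564, -0.061, 0.037]
wrist_force: [0.0, 0.3, 0.8]
width: -0.002
```

```bash
python3 go.py -.045 .255; python3 - <<'E'
from h import *
p=read_camera("side");q=read_camera("top")
a=cv2.resize(p["img"][100:260,220:420],(600,480));cv2.imwrite("pics/c.png",a)
E
```

```text
t 4.2 pos [0.6407 0.0725 0.2609] d_tool [-0.0993  0.0043 -0.0059] rot_tool [-0.006  0.007  0.016] F [0.  0.3 0.8] w -0.0017801463269222623
```

View pics/c.png

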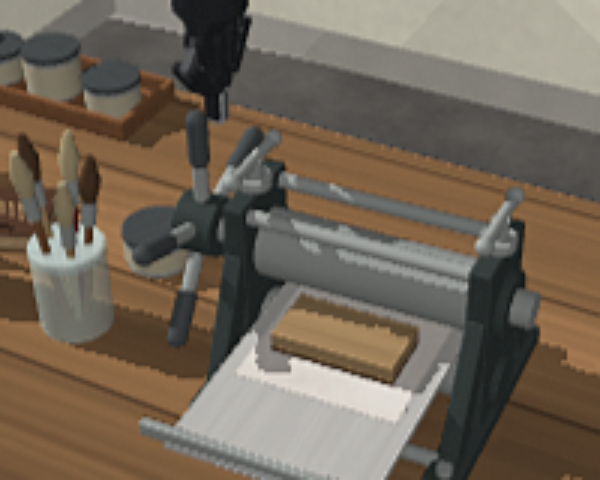

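The crop shows the finger behind the upright spoke (215,105) and clear of it. I'll start pushing.

Call:
jog_arm(increments=[[-0.011,0.002,-0.003,0,0,0.008,0],[-0.011,0.002,-0.003,0,0,0.008,0],[-0.011,0,0,0,0,0,0],[-0.011,0,0,0,0,0,0],[-0.011,0,0,0,0,0,0],[-0.011,0,0,0,0,0,0],[-0.011,0,0,0,0,0,0]])

```text
time: 5.18
tool_pos: [0.5734, 0.0621, 0.2714]
tcp_rot: [-1.562, -0.08, 0.017]
wrist_force: [5.9, 1.3, -1.5]
width: 0.003
```

```bash
python3 go.py -.045 .252; python3 look.py -
```

```text
t 5.175 pos [0.5734 0.0621 0.2714] d_tool [-0.0321  0.0181  0.0002] rot_tool [-0.007  0.006  0.041] F [ 5.9  1.3 -1.5] w 0.002808741734662173
side block-height pts x [-0.0843 -0.0537 -0.0205] 586
side bed pts x range [-0.2415  1.813 ]
top block-height pts x [-0.0824 -0.0564  0.1027] 641
top bed pts x range [-0.238   0.1157]
wheel (np.float64(0.0012708870349280596), array([0.5870028 , 0.06300132, 0.05599991, 0.32284821]), 551, np.float64(0.0012158420960538038))
```

Call:
jog_arm(increments=[[-0.012,0.008,0,0,0,0.02,0],[-0.012,0.008,0,0,0,0.02,0],[-0.012,0.006,0,0,0,0.01,0],[-0.011,0.004,0,0,0,0.005,0]])

```text
time: 5.78
tool_pos: [0.5352, 0.0596, 0.2547]
tcp_rot: [-1.563, -0.057, 0.038]
wrist_force: [6.8, 0.2, 0.8]
width: 0.001
```

```bash
python3 go.py -.055 .252; python3 look.py - | tail -1
```

```text
t 5.775 pos [0.5352 0.0596 0.2547] d_tool [-0.0032  0.0026  0.0005] rot_tool [-0.007  0.005  0.012] F [6.8 0.2 0.8] w 0.0012496514072334829
wheel (np.float64(0.001815052758995227), array([ 0.58700366,  0.06300371,  0.05599995, -0.56860207]), 524, np.float64(0.0013142589361616122))
```

Call:
jog_arm(increments=[[0.004,-0.03,0,0,0,0.01,0],[0,-0.04,0,0,0,0,0],[0.03,-0.01,0,0,0,0,0],[0.045,0,0,0,0,0,0],[0.045,0,0,0,0,0,0],[0.04,0,0,0,0,0,0],[0,0,0,0,0,0,0]])

```text
time: 6.75
tool_pos: [0.6953, 0.0683, 0.3323]
tcp_rot: [-1.564, -0.032, 0.063]
wrist_force: [-0.7, 0.4, -0.4]
width: 0.003
```

```bash
python3 go.py .115 .252; python3 look.py - | tail -1
```

```text
t 6.75 pos [0.6953 0.0683 0.3323] d_tool [0.0082 0.0802 0.0002] rot_tool [-0.007  0.004 -0.02 ] F [-0.7  0.4 -0.4] w 0.002731398129800212
wheel (np.float64(0.0018215940717671323), array([0.58700259, 0.06300266, 0.05599992, 0.6971722 ]), 831, np.float64(0.0011625306361803187))
```

Call:
jog_arm(increments=[[0.007,0.04,0,0,0,-0.01,0],[0.003,0.038,0,0,0,-0.01,0],[0,0.002,0,0,0,0,0],[-0.014,0.002,0,0,0,0.004,0],[-0.014,0.003,0,0,0,0.008,0],[-0.014,0.003,0,0,0,0.008,0],[-0.014,0.003,0,0,0,0.008,0],[-0.014,0.003,0,0,0,0.008,0],[-0.014,0.003,0,0,0,0.008,0]])

```text
time: 7.98
tool_pos: [0.6381, 0.0657, 0.2717]
tcp_rot: [-1.561, -0.078, 0.017]
wrist_force: [7.2, 2.1, 4.8]
width: 0.002
```

```bash
python3 go.py -.055 .252; python3 look.py -
```

```text
t 7.975 pos [0.6381 0.0657 0.2717] d_tool [-0.1069  0.0155  0.0005] rot_tool [-0.008  0.004  0.039] F [7.2 2.1 4.8] w 0.0020202446179174625
side block-height pts x [-0.0594 -0.0405 -0.0203] 352
side bed pts x range [-0.2152  1.8155]
top block-height pts x [-0.0568 -0.0439  0.1261] 319
top bed pts x range [-0.2123  0.1418]
wheel (np.float64(0.0015024594258976026), array([ 0.5870037 ,  0.06300096,  0.05599995, -0.21461408]), 496, np.float64(0.0013284889455284976))
```

Call:
jog_arm(increments=[[-0.014,0.006,0,0,0,0.018,0],[-0.014,0.006,0,0,0,0.018,0],[-0.014,0.005,0,0,0,0.01,0],[-0.014,0.004,0,0,0,0.008,0],[-0.014,0.004,0,0,0,0.008,0],[-0.014,0.004,0,0,0,0.008,0],[-0.014,0.004,0,0,0,0.008,0],[-0.014,0.004,0,0,0,0.008,0]])

```text
time: 9.07
tool_pos: [0.5472, 0.0604, 0.2634]
tcp_rot: [-1.561, -0.071, 0.024]
wrist_force: [7.1, 0.5, 0.0]
width: 0.001
```

```bash
python3 go.py -.055 .252; python3 look.py -
```

```text
t 9.075 pos [0.5472 0.0604 0.2634] d_tool [-0.0155  0.0109  0.0004] rot_tool [-0.008  0.004  0.03 ] F [7.1 0.5 0. ] w 0.0008547300803431741
side block-height pts x [-0.0324 -0.0264 -0.0203] 111
side bed pts x range [-0.1872  1.8151]
top block-height pts x [0.1497 0.1554 0.159 ] 9
top bed pts x range [-0.1846  0.1697]
wheel (np.float64(0.0016368820470876776), array([ 0.58700255,  0.06300103,  0.05599997, -0.69982846]), 519, np.float64(0.0014063504453504395))
```

Call:
jog_arm(increments=[[-0.012,0.007,0,0,0,0.018,0],[-0.012,0.006,0,0,0,0.012,0],[0.004,-0.03,0,0,0,0.01,0],[0,-0.04,0,0,0,0,0],[0.03,-0.012,0,0,0,0,0],[0.045,0,0,0,0,0,0],[0.045,0,0,0,0,0,0],[0.04,0,0,0,0,0,0],[0.004,0,0,0,0,-0.01,0]])

```text
time: 10.3
tool_pos: [0.6932, 0.0687, 0.3433]
tcp_rot: [-1.562, -0.051, 0.044]
wrist_force: [-0.0, 0.9, 0.0]
width: -0.003
```

```bash
python3 go.py .115 .252; python3 look.py -
```

```text
t 10.3 pos [0.6932 0.0687 0.3433] d_tool [ 0.0083  0.0914 -0.0005] rot_tool [-0.008  0.005  0.005] F [-0.   0.9  0. ] w -0.0033916818680885044
side block-height pts x [-0.0273 -0.022  -0.0201] 45
side bed pts x range [-0.1802  1.8172]
top block-height pts x [0.0444 0.0466 0.1585] 39
top bed pts x range [-0.1779  0.1761]
wheel (np.float64(0.0017586281267084312), array([ 0.58700154,  0.06300208,  0.05599995, -0.5025078 ]), 830, np.float64(0.0010758069576064814))
```

Call:
jog_arm(increments=[[0.007,0.045,0,0,0,0,0],[0.003,0.044,0,0,0,0,0],[-0.012,0.002,0,0,0,0.004,0],[-0.014,0.003,0,0,0,0.008,0],[-0.014,0.004,0,0,0,0.01,0],[-0.014,0.005,0,0,0,0.012,0],[-0.014,0.005,0,0,0,0.012,0],[-0.014,0.005,0,0,0,0.012,0],[-0.014,0.005,0,0,0,0.012,0],[-0.014,0.005,0,0,0,0.012,0]])

```text
time: 11.65
tool_pos: [0.6112, 0.0651, 0.2656]
tcp_rot: [-1.561, -0.063, 0.034]
wrist_force: [5.6, -0.1, 4.7]
width: -0.002
```

```bash
python3 go.py -.055 .252; python3 look.py -
```

```text
t 11.65 pos [0.6112 0.0651 0.2656] d_tool [-0.0796  0.0121 -0.0004] rot_tool [-0.009  0.005  0.019] F [ 5.6 -0.1  4.7] w -0.002265544042017608
side bed pts x range [-0.1625  1.8174]
top block-height pts x [-0.1584  0.046   0.0665] 59
top bed pts x range [-0.1593  0.1947]
wheel (np.float64(0.001530656968443731), array([0.58700403, 0.06300301, 0.05599985, 0.00637133]), 554, np.float64(0.0012486958717329273))
```

Call:
jog_arm(increments=[[-0.014,0.006,0,0,0,0.014,0],[-0.014,0.006,0,0,0,0.014,0],[-0.014,0.006,0,0,0,0.012,0],[-0.014,0.005,0,0,0,0.01,0],[-0.014,0.005,0,0,0,0.01,0],[-0.014,0.005,0,0,0,0.01,0],[-0.013,0.005,0,0,0,0.01,0]])

```text
time: 12.62
tool_pos: [0.5304, 0.0603, 0.2483]
tcp_rot: [-1.562, -0.047, 0.05]
wrist_force: [8.0, 0.8, 1.5]
width: 0.001
```

```bash
python3 go.py -.055 .252; python3 look.py -
```

```text
t 12.625 pos [0.5304 0.0603 0.2483] d_tool [ 0.0016 -0.0037 -0.0004] rot_tool [-0.008  0.005 -0.002] F [8.  0.8 1.5] w 0.00113466125589085
side bed pts x range [-0.1355  1.8138]
top block-height pts x [-0.1297  0.0771  0.0933] 365
top bed pts x range [-0.1322  0.2222]
wheel (np.float64(0.0023743268416278112), array([ 0.58700331,  0.06300109,  0.05600008, -0.49498466]), 532, np.float64(0.0016089596201201307))
```

Call:
jog_arm(increments=[[0.004,-0.03,0,0,0,0,0],[0,-0.045,0,0,0,0,0],[0.03,-0.012,0,0,0,0,0],[0.045,0,0,0,0,0,0],[0.045,0,0,0,0,0,0],[0.045,0,0,0,0,0,0],[0.004,0,0,0,0,0,0]])

```text
time: 13.6
tool_pos: [0.6984, 0.07, 0.3357]
tcp_rot: [-1.562, -0.032, 0.065]
wrist_force: [-0.0, -0.3, -0.1]
width: 0.005
```

```bash
python3 go.py .115 .252; python3 look.py -
```

```text
t 13.6 pos [0.6984 0.07   0.3357] d_tool [ 0.0051  0.0836 -0.0015] rot_tool [-0.008  0.006 -0.021] F [-0.  -0.3 -0.1] w 0.00494466122631872
side block-height pts x [-0.1322 -0.1322 -0.1322] 1
side bed pts x range [-0.1352  1.8179]
top block-height pts x [-0.1285  0.0772  0.0933] 367
top bed pts x range [-0.1321  0.2226]
wheel (np.float64(0.0018234845205146793), array([0.58700111, 0.06300154, 0.056     , 0.77448437]), 813, np.float64(0.0011568450914438456))
```

Call:
jog_arm(increments=[[0.005,0.042,0,0,0,-0.01,0],[0.003,0.04,0,0,0,-0.01,0],[-0.012,0.002,0,0,0,0.004,0],[-0.014,0.003,0,0,0,0.008,0],[-0.014,0.004,0,0,0,0.01,0],[-0.014,0.005,0,0,0,0.012,0],[-0.014,0.005,0,0,0,0.012,0],[-0.014,0.005,0,0,0,0.012,0],[-0.014,0.005,0,0,0,0.012,0],[-0.014,0.005,0,0,0,0.012,0]])

```text
time: 14.95
tool_pos: [0.6099, 0.0661, 0.2611]
tcp_rot: [-1.561, -0.052, 0.046]
wrist_force: [6.4, 1.1, 5.9]
width: 0.001
```

```bash
python3 go.py 0.005 .252; python3 look.py -
```

```text
t 14.95 pos [0.6099 0.0661 0.2611] d_tool [-0.0181  0.009  -0.0017] rot_tool [-0.009  0.006  0.004] F [6.4 1.1 5.9] w 0.0006665096290079316
side block-height pts x [0.1042 0.1081 0.1135] 37
side bed pts x range [-0.1168  1.8183]
top block-height pts x [-0.1086  0.0864  0.1111] 568
top bed pts x range [-0.1137  0.2408]
wheel (np.float64(0.0018344327445700258), array([0.58700462, 0.06300055, 0.05599995, 0.01845027]), 556, np.float64(0.0012946885882427327))
```

Call:
jog_arm(increments=[[-0.014,0.006,0,0,0,0.012,0],[-0.012,0.006,0,0,0,0.012,0],[0.006,0,0,0,0,0,0],[0.012,-0.01,0,0,0,0,0],[0.0,-0.045,0,0,0,0,0],[0,-0.045,0,0,0,0,0],[0,-0.045,0,0,0,0,0],[0,-0.02,0,0,0,0,0],[0,0,0,0,0,0,0]])

```text
time: 16.18
tool_pos: [0.6086, 0.0644, 0.4275]
tcp_rot: [-1.561, -0.04, 0.058]
wrist_force: [0.3, 0.2, -0.9]
width: 0.0
```

```bash
python3 go.py 0.005 .252; python3 look.py e; python3 - <<'E'
from h import *
p=read_camera("top");r=[x for x in spotter.masks_of(p,"block") if abs(x["location"][0]-330)<50]
c,s=np.cos(.056),np.sin(.056);O=np.array([.5976,-.1267,0])
if r:
    q=cloud(p)[r[0]["mask"]];l=(q-O)@np.array([[c,-s,0],[s,c,0],[0,0,1]]);print("mask block",np.round(np.nanpercentile(l,[3,50,97],axis=0),4).tolist(),r[0]["p"])
a=cv2.imread("pics/e_side.png")[100:260,220:420];b=cv2.imread("pics/e_top.png")[110:270,230:430]
cv2.imwrite("pics/e.png",cv2.resize(np.hstack([a,b]),(800,320)))
E
```

```text
t 16.175 pos [0.6086 0.0644 0.4275] d_tool [-0.0146  0.1757 -0.0017] rot_tool [-0.009  0.006 -0.011] F [ 0.3  0.2 -0.9] w 2.396643403242838e-06
side block-height pts x [0.1031 0.1123 0.1221] 90
side bed pts x range [-0.1091  1.8178]
top block-height pts x [-0.1021  0.0917  0.1182] 616
top bed pts x range [-0.1065  0.2475]
wheel (np.float64(0.001879224950618036), array([0.58700073, 0.06300308, 0.05599995, 0.23014231]), 972, np.float64(0.0012149908892614058))
mask block [[0.0671, -0.0582, 0.1129], [0.0921, 0.003, 0.117], [0.1176, 0.0634, 0.1209]] 0.97
```

View pics/e.png

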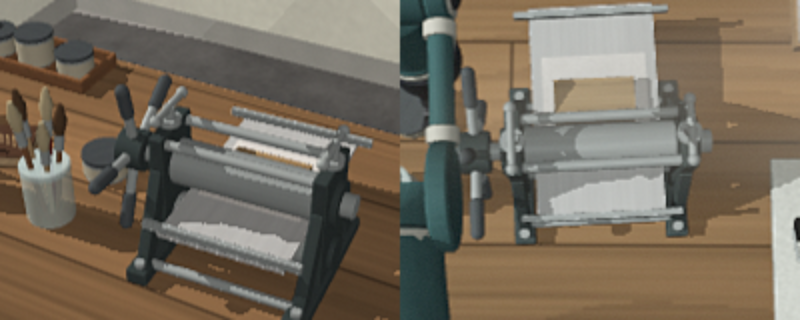

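The picture shows the block beyond the roller at (600,92) in the top view. The near strip is still short of the cheeks and the finger is away from the wheel, so I'm handing the job in.

```bash
python3 -c "
from workcell import bot;print(bot.finish_job())"
```

```text
the job is handed in; nothing more can be done
None
```

The block went through the press and I handed the job in at about 16 s. No verdict was reported. I turned the star wheel about 4.0 rad in four fingertip strokes on successive spokes, then lifted the finger well clear.

Last checks, from the camera depth:
- **Block:** its far edge is 118 to 122 mm beyond the roller axis, so its centre is about 84 mm beyond (68 needed). Its top is 117 mm above the table, as expected for lying flat on the card.
- **Bed:** it has travelled about 144 mm, under the 183 mm limit. The wheel angle times 36 mm per rad gives the same figure.
- **Contact:** the wrist force with the finger away was under 1 N. While pushing it was about 6 to 9 N.

The side and top cameras differed by about 3 mm, within what the margins allow. I did not measure the bystanders' positions again. I checked them by eye only, and of them only the brush jar shows fully in the last picture.

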